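Pack the stone trinket boxes by length

TASK

Pack up the stall: slide the wooden keeper of the packing tray fully open, towards you, then sort all the marble boxes from the cardboard sheet into the tray's three rows by length, the shortest in the narrow row, the medium ones in the middle row and the longest in the wide row. Each box lies flat on the tray floor, lid up, crosswise in its row (its length across the row), none on top of another. Once they are all in, slide the keeper fully closed, let go, and leave the other things standing around where they are.

Things in the scene. Friction and masses are not known exactly. Their poses are not given: they have to be found in the camera images.
- tray: Low wooden tray, fixed, 245 mm (x) by 321 mm (y). Origin: centre of its underside. Floor 6 mm thick; walls 6 mm thick, tops 15 mm above the table, divide it into three rows along its x; from its -y to its +y side: narrow, middle, wide. Inner face of the end wall, away from the robot: tray x = +102.5 mm. Tray x points away from the robot; the keeper closes the near side.
- row_narrow (a point): Point on the floor of the narrow row, 74 mm wide, midway across it and midway between the end wall and the closed keeper (68.5 mm from each); axes as the tray's.
- row_middle (a point): Point on the floor of the middle row, 99 mm wide, midway across it and midway between the end wall and the closed keeper (68.5 mm from each); axes as the tray's.
- row_wide (a point): Point on the floor of the wide row, 124 mm wide, midway across it and midway between the end wall and the closed keeper (68.5 mm from each); axes as the tray's.
- keeper (a joint): Travel of the keeper in m: 0 = fully closed (against its inner stop, 137 mm of row left), 0.068 = fully open (against its outer stop, 205 mm of row free). It slides along the tray's x, opening towards -x (towards the robot). About 3 N moves it; it stays where it is left, and it pushes boxes that stand in its way.
- keeper_grip (a point): Centre of the keeper's grip, 12 mm below its top: an upright wooden block 18 mm thick (tray x), 60 mm wide (tray y), its top 90 mm above the table. It stands on the middle of the keeper board, which is 14 mm thick (tray x), lies across all three rows and reaches from 18 to 48 mm above the table. Axes as the tray's.
- sheet: Cardboard sheet fixed to the table beside the tray (on either side), 290 mm (x) by 300 mm (y), 3 mm thick, on which the boxes lie unsorted. Origin: centre of its underside.
- box_a: Lidded marble trinket box with a thin brass line under the lid (lid fixed), 60 mm long (its x), 46 mm wide (its y), 38 mm high, 110 to 400 g. Origin: centre of its underside; z up through the lid. None if this box is absent.
- box_b: Lidded marble trinket box with a thin brass line under the lid (lid fixed), 60 mm long (its x), 46 mm wide (its y), 38 mm high, 110 to 400 g. Origin: centre of its underside; z up through the lid. None if this box is absent.
- box_c: Lidded marble trinket box with a thin brass line under the lid (lid fixed), 85 mm long (its x), 46 mm wide (its y), 38 mm high, 110 to 400 g. Origin: centre of its underside; z up through the lid. None if this box is absent.
- box_d: Lidded marble trinket box with a thin brass line under the lid (lid fixed), 85 mm long (its x), 46 mm wide (its y), 38 mm high, 110 to 400 g. Origin: centre of its underside; z up through the lid. None if this box is absent.
- box_e: Lidded marble trinket box with a thin brass line under the lid (lid fixed), 110 mm long (its x), 46 mm wide (its y), 38 mm high, 110 to 400 g. Origin: centre of its underside; z up through the lid. None if this box is absent.
- box_f: Lidded marble trinket box with a thin brass line under the lid (lid fixed), 110 mm long (its x), 46 mm wide (its y), 38 mm high, 110 to 400 g. Origin: centre of its underside; z up through the lid. None if this box is absent.
- candle_pillar: Bystander: pale stone candle pillar, 64 mm across, 105 mm tall, standing near the work. Origin: centre of its underside.
- goblet: Bystander: black stone goblet, 60 mm across, 100 mm tall. Origin: centre of its underside.
- tape_roll: Bystander: roll of packing tape lying flat, 100 mm across, 48 mm high. Origin: centre of its underside.
Things that resemble listed ones, but are neither listed nor needed, are in the scene too. Leave any black or turquoise look-alike of the box_f alone.

How it is judged (in metres and radians):
On the way, in this order (a step that is already met when the one before it is completed fails the run):
1. the keeper is fully open (value of joint keeper above 0.06 m), for 0.2 s.
2. every box lies flat in the row of its length (x of box_a in the frame of row_narrow between -0.13 and 0.056 m and y of box_a in the frame of row_narrow between -0.013 and 0.013 m and z of each of box_a, box_b in the frame of row_narrow below 0.006 m and angle between each of box_a, box_b, box_c, box_d, box_e, box_f's own z axis and vertical below 0.12 rad and angle between the x axis of each of box_a, box_b and the y axis of row_narrow, either way round below 0.35 rad and x of box_b in the frame of row_narrow between -0.13 and 0.056 m and y of box_b in the frame of row_narrow between -0.013 and 0.013 m and x of box_c in the frame of row_middle between -0.13 and 0.056 m and y of box_c in the frame of row_middle between -0.013 and 0.013 m and z of each of box_c, box_d in the frame of row_middle below 0.006 m and angle between the x axis of each of box_c, box_d and the y axis of row_middle, either way round below 0.35 rad and x of box_d in the frame of row_middle between -0.13 and 0.056 m and y of box_d in the frame of row_middle between -0.013 and 0.013 m and x of box_e in the frame of row_wide between -0.13 and 0.056 m and y of box_e in the frame of row_wide between -0.013 and 0.013 m and z of each of box_e, box_f in the frame of row_wide below 0.006 m and angle between the x axis of each of box_e, box_f and the y axis of row_wide, either way round below 0.35 rad and x of box_f in the frame of row_wide between -0.13 and 0.056 m and y of box_f in the frame of row_wide between -0.013 and 0.013 m), for 0.2 s.
3. the keeper is fully closed (value of joint keeper below 0.006 m), for 0.2 s.
At the end, for the whole second after the job is handed in: Keeper within 6 mm of fully closed; every box that is present lies lid up (within 0.12 rad) on the floor (within 6 mm) of the row that fits its length, between the end wall and the keeper, crosswise within 0.35 rad, and at rest (value of joint keeper below 0.006 m and x of box_a in the frame of row_narrow between -0.056 and 0.056 m and y of box_a in the frame of row_narrow between -0.013 and 0.013 m and z of each of box_a, box_b in the frame of row_narrow below 0.006 m and angle between each of box_a, box_b, box_c, box_d, box_e, box_f's own z axis and vertical below 0.12 rad and angle between the x axis of each of box_a, box_b and the y axis of row_narrow, either way round below 0.35 rad and x of box_b in the frame of row_narrow between -0.056 and 0.056 m and y of box_b in the frame of row_narrow between -0.013 and 0.013 m and x of box_c in the frame of row_middle between -0.056 and 0.056 m and y of box_c in the frame of row_middle between -0.013 and 0.013 m and z of each of box_c, box_d in the frame of row_middle below 0.006 m and angle between the x axis of each of box_c, box_d and the y axis of row_middle, either way round below 0.35 rad and x of box_d in the frame of row_middle between -0.056 and 0.056 m and y of box_d in the frame of row_middle between -0.013 and 0.013 m and x of box_e in the frame of row_wide between -0.056 and 0.056 m and y of box_e in the frame of row_wide between -0.013 and 0.013 m and z of each of box_e, box_f in the frame of row_wide below 0.006 m and angle between the x axis of each of box_e, box_f and the y axis of row_wide, either way round below 0.35 rad and x of box_f in the frame of row_wide between -0.056 and 0.056 m and y of box_f in the frame of row_wide between -0.013 and 0.013 m and linear speed of each of box_a, box_b, box_c, box_d, box_e, box_f below 0.02 m/s); the robot touches nothing.
It fails at once if the candle pillar is knocked aside by more than 3 cm or tipped over (distance of candle_pillar from where it was at the start of the episode above 0.03 m or angle between candle_pillar's own z axis and vertical above 0.5 rad).
It fails at once if the goblet is knocked aside by more than 3 cm or tipped over (distance of goblet from where it was at the start of the episode above 0.03 m or angle between goblet's own z axis and vertical above 0.5 rad).
It fails at once if the tape roll is knocked aside by more than 3 cm or tipped over (distance of tape_roll from where it was at the start of the episode above 0.03 m or angle between tape_roll's own z axis and vertical above 0.5 rad).
Of box_a, box_b, box_c, box_d, box_e, box_f only 4 to 6 are there at a start; the rules pass over those that are not, and their reading is None.
At some moment in a run one of box_a, box_b, box_c, box_d, box_e, box_f may be knocked a few centimetres aside while the robot is not near it.
Once in a run the grip may slacken for a moment while it holds something.
It also fails if it takes over 210 s, if anything falls off the work surface, if the arm or the gripper's body presses on something with over 40 N, if the wrist force passes 120 N, or if a joint passes its speed limit or range.

ROBOT

A 6-joint arm with a two-finger parallel gripper is mounted at the origin on the work surface. World frame = base frame: x ahead of the robot, y to its left, z up, the work surface at z = 0. Lengths are in mm, angles in rad, forces in N, time in s.
With the tool pointing down it reaches from about 325 to 775 mm from the base axis. Payload 5.5 kg.
Tool frame: the origin (TCP) lies at the very end of the fingers, on their centre line; the grasp point (between the pads) lies 19 mm behind it; z points along the fingers, y is the line along which they close (so a half turn about z gives the same grasp; the last joint's range is limited). The gripper opens to 88 mm and grips with 3 to 60 N. Pads are 20 mm wide; open, the fingers measure 115 mm over their backs; the gripper's body (75 mm by 178 mm) begins 61 mm behind the grasp point.
Start: joints at [-1.246, 0.091, 1.231, -0, 1.82, -0.057], TCP at [223.556, -556.812, 222.631] pointing down, gripper open.
Joint ranges: [-2.87, 2.87], [-0.86, 2.18], [0.17, 2.46], [-1.51, 4.65], [0.06, 2.69], [-2.65, 2.65]. Speed limits (rad/s): [2.57, 2.57, 3.01, 3.14, 3.14, 3.14].

INTERFACE

Orientations are given as a 3x3 rotation matrix whose columns are the frame's x, y, z axes.
In Python, from workcell import ctrl gives the robot as it stands. The module is installed in compiled form; this text tells all that it offers.
- The arm moves only by the shell command python3 -m inch 'ROWS' [OPENING] [FORCE]. ROWS is JSON, one flat list of numbers, 6 for each row, row after row: the shift along the tool's x, y, z in mm, then the turn, a rotation vector about the tool's x, y, z in rad. In form: [dx, dy, dz, rx, ry, rz, dx, dy, dz, rx, ry, rz, ...]. A call has 1 to 10 rows; each row shifts and turns the commanded pose from where the row before left it, along the tool's axes as they then stand; what a row does not reach is not made up. A row lasts 1/8 s, in which the tool goes at most 62.5 mm and 10.7 degrees, less where a joint would pass 70% of its speed; a pose out of reach is approached as far as the arm can. A call is refused whole if a number of a shift passes 62.5 or a number of a turn 0.188, either way. A call with a gripper value outside its range is refused whole. OPENING is the opening, from -1 (shut) to 1 (fully open), set as the call begins (- or left out, the last holds). The fingers move at their own pace and stop on an object; FORCE is the grip in N (left out, the last holds). Time passes only in rows, so rows that do not move let the fingers close. It gives the time, the measured TCP pose, the force, the opening and the grip force at its end, in the units of the state.
- ctrl.state(): the state, without advancing time (a new reading comes with each control period).
- ctrl.read_camera(name): name is "side" or "top"; returns a dict with "pixels" (480x640x3 uint8, red, green, blue), "fx", "fy", "cx", "cy" (pixels), "extrinsics" (4x4, takes a point from world to camera coordinates). Camera axes: x right, y up, looking along -z (the intrinsics and any distortion apply to the point x, -y, -z); pixel columns grow to the right and rows downward; lengths in mm; the calibration is good to about 2 mm. A picture is of the moment at which its call begins. There is no depth.
- ctrl.finish_job(): hands the job in; it is judged then, once.
The state is a dict: "time_s": time; "joint_positions": joint angles; "joint_vel": joint speeds; "tau": joint torques, N m; "ee_pos": TCP position; "orientation": TCP orientation; "contact_force": force on the tool from outside, world axes, zero at the start; "wrist_torque": the same for the moment, N m; "gripper_width": opening from 0.0 (shut) to 1.0 (fully open); "grip_force": force on a finger pad.
Only numpy, scipy, OpenCV 4.12 (cv2) and the standard library are available. Lean on these libraries where they do the work, as an engineer would, in place of code of your own. Each camera call takes 0.05 s, during which the arm holds its last target. There are 200 camera calls.

## Working session

There is one attempt and no reset: what is moved stays moved. The work goes in short steps, Python scripts to look and compute and a shell command to move; the robot and the scene stay as the last step left them, time stands still between calls to the robot, and variables do not carry over. Pictures are saved under pics/ and viewed, at most 14 in all, crops included, and the job is handed in when it is done.

```bash
mkdir -p pics; python3 - <<'E'
from workcell import ctrl
import cv2,numpy as np
s=ctrl.state();print(s['time_s'],s['ee_pos'],np.round(s['orientation'],3).tolist(),s['gripper_width'])
for n in('top','side'):
    c=ctrl.read_camera(n);cv2.imwrite(f'pics/{n}0.png',c['pixels'][:,:,::-1])
    print(n,c['fx'],c['fy'],c['cx'],c['cy'],np.round(c['extrinsics'],4).tolist(),[k for k in c])
E
```

```text
0.0 [ 223.45347946 -556.51090082  221.5091661 ] [[0.928, 0.373, -0.001], [0.373, -0.928, 0.002], [0.0, -0.002, -1.0]] 0.9956409057937562
top 467.42767930243974 467.42767930243974 318.3727238491998 240.6479346260289 [[0.0095, -1.0, -0.0021, -0.1814], [0.9908, 0.0092, 0.1347, -563.8216], [-0.1347, -0.0034, 0.9909, -1494.3967], [0.0, 0.0, 0.0, 1.0]] ['pixels', 'fx', 'fy', 'cx', 'cy', 'extrinsics']
side 591.6036925077627 591.6036925077627 326.83263106742095 230.39384456045374 [[-0.9216, -0.3876, -0.0209, 530.7504], [0.2567, -0.6489, 0.7162, -196.301], [-0.2912, 0.6547, 0.6975, -1484.4169], [0.0, 0.0, 0.0, 1.0]] ['pixels', 'fx', 'fy', 'cx', 'cy', 'extrinsics']
```

View pics/top0.png

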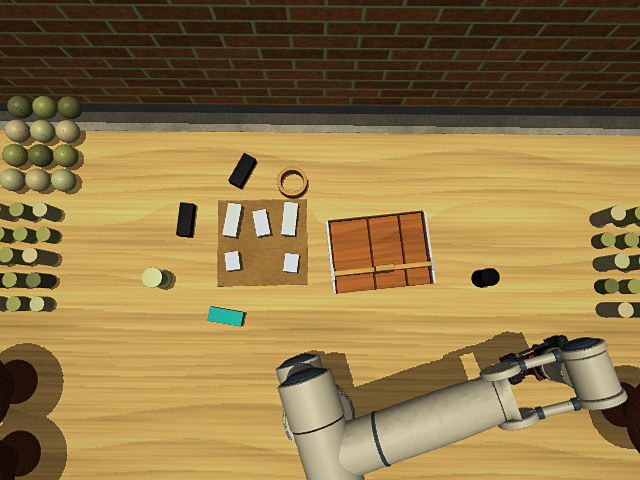

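View pics/side0.png

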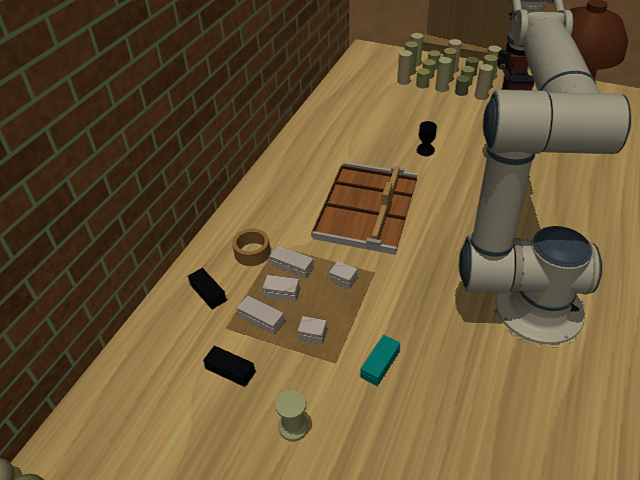

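```bash
cat > h.py <<'E'
import numpy as np,cv2
from workcell import ctrl
def ray(c,u,v,z):
    E=c['extrinsics'];R,t=E[:3,:3],E[:3,3]
    o=-R.T@t;d=R.T@np.array([(u-c['cx'])/c['fx'],-(v-c['cy'])/c['fy'],-1])
    return (o+d*(z-o[2])/d[2])
def proj(c,P):
    P=np.atleast_2d(P);q=P@c['extrinsics'][:3,:3].T+c['extrinsics'][:3,3]
    return np.c_[c['cx']-c['fx']*q[:,0]/q[:,2],c['cy']+c['fy']*q[:,1]/q[:,2]]
def crop(c,name,x0,y0,x1,y1,s):
    im=c['pixels'][y0:y1,x0:x1,::-1];cv2.imwrite('pics/'+name,cv2.resize(im,None,fx=s,fy=s,interpolation=cv2.INTER_CUBIC))
E
python3 - <<'E'
from h import *
c=ctrl.read_camera('top');crop(c,'topc.png',210,190,450,310,3.3)
d=ctrl.read_camera('side');crop(d,'sidec.png',220,150,430,360,2.8)
E
```

```text
(no output)
```

View pics/topc.png

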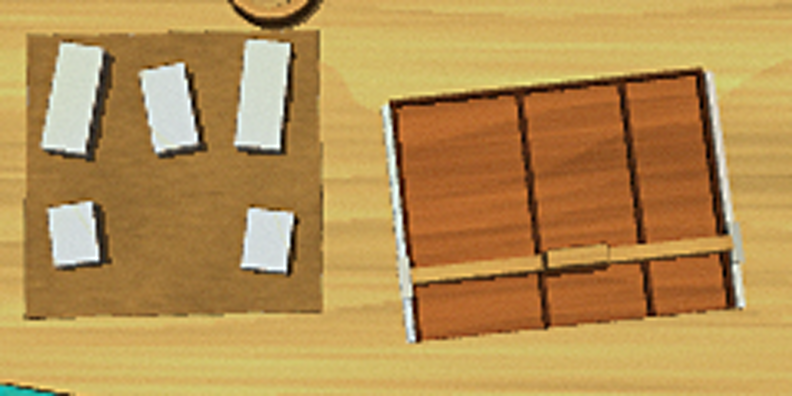

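View pics/sidec.png

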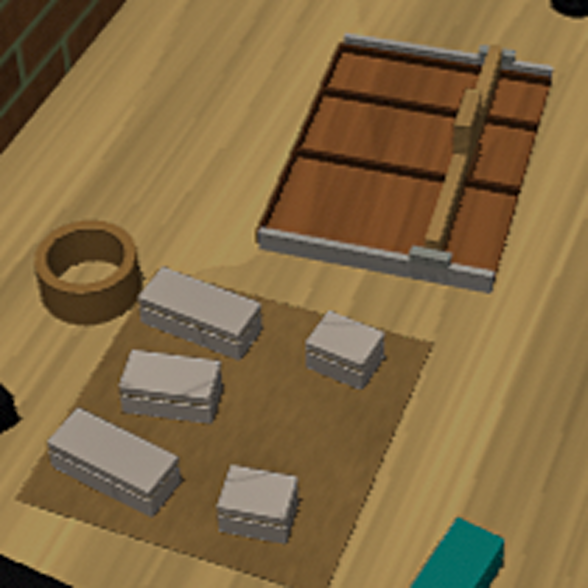

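```bash
cat >> h.py <<'E'
from scipy.optimize import minimize,least_squares
def boxpts(x,y,a,L,z0=3,W=46,H=38):
    R=np.array([[np.cos(a),-np.sin(a)],[np.sin(a),np.cos(a)]])
    q=np.array([[i*L/2,j*W/2] for i in(-1,1) for j in(-1,1)])@R.T+[x,y]
    return np.r_[np.c_[q,np.full(4,z0)],np.c_[q,np.full(4,z0+H)]]
def white(c):
    h=cv2.cvtColor(c['pixels'],cv2.COLOR_RGB2HSV);return ((h[...,1]<60)&(h[...,2]>70)).astype(np.uint8)
def fit(cams,p0,L,z0=3):
    S=8;data=[]
    for c,m in cams:
        u=proj(c,boxpts(*p0,L,z0)).astype(int);lo=np.maximum(u.min(0)-9,0);hi=u.max(0)+10
        im=cv2.resize(m[lo[1]:hi[1],lo[0]:hi[0]]*255,None,fx=S,fy=S,interpolation=cv2.INTER_LINEAR)>127
        data.append((c,im,lo))
    def cost(p):
        r=0
        for c,im,lo in data:
            u=(proj(c,boxpts(*p[:2],p[2]/50,L,z0))-lo+.5)*S
            k=np.zeros(im.shape,np.uint8);cv2.fillConvexPoly(k,cv2.convexHull(u.astype(np.int32)),1)
            r+=1-(im&(k>0)).sum()/max(1,(im|(k>0)).sum())
        return r
    q=np.array([p0[0],p0[1],p0[2]*50])
    for st in(8,3):
        q=minimize(cost,q,method='Nelder-Mead',options=dict(initial_simplex=np.r_[[q],q+np.eye(3)*st],xatol=.05,fatol=1e-4)).x
    return q[0],q[1],q[2]/50,cost(q)
E
python3 - <<'E'
from h import *
c=ctrl.read_camera('top');d=ctrl.read_camera('side')
tp=np.array([[386,103],[708,70],[742,307],[410,342]])/3.3+[210,190]
sp=np.array([[258,232],[345,37],[552,66],[493,278]])/2.8+[220,150]
def cor(p,z=15):
    a=p[2];R=np.array([[np.cos(a),-np.sin(a)],[np.sin(a),np.cos(a)]])
    q=np.array([[122.5,160.5],[122.5,-160.5],[-122.5,-160.5],[-122.5,160.5]])@R.T+p[:2];return np.c_[q,np.full(4,z)]
for w in((1,0),(0,1),(1,1)):
  r=least_squares(lambda p:np.r_[w[0]*(proj(c,cor(p))-tp).ravel(),w[1]*(proj(d,cor(p))-sp).ravel()],[500,-180,.1]);print('tray',w,r.x,np.abs(r.fun).max())
g=[((74,99),110,.1),((170,108),85,-.1),((263,96),110,0),((75,235),60,0),((268,240),60,0)]
mt,ms=white(c),white(d)
for (u,v),L,_ in g:
    P=ray(c,u/3.3+210,v/3.3+190,41)
    best=None
    for a in(-.25,0,.25):
        f=fit([(c,mt),(d,ms)],(P[0],P[1],a),L)
        if best is None or f[3]<best[3]:best=f
    f1=fit([(c,mt)],best[:3],L);f2=fit([(d,ms)],best[:3],L)
    print(L,np.round(P[:2]),np.round(best,3),np.round(f1,3),np.round(f2,3))
# keeper ends/ grip
for u,v,z in((413,275,48),(731,243,48),(545,258,90),(608,246,90)):print(np.round(ray(c,u/3.3+210,v/3.3+190,z)))
for n,u,v,z in(('pillar',152,277,105),('goblet',478,278,100),('tape',292,181,48),('teal',226,316,38)):print(n,np.round(ray(c,u,v,z)))
E
```

```text
tray (1, 0) [ 5.31211376e+02 -2.00098059e+02  1.12598308e-01] 1.7949956249761385
tray (0, 1) [ 5.30473239e+02 -2.03613787e+02  1.12049232e-01] 2.7925773096853277
tray (1, 1) [ 5.30617483e+02 -2.01487565e+02  1.12473954e-01] 3.1701342563785317
110 [629. 289.] [ 6.32563e+02  2.92256e+02 -1.59000e-01  4.70000e-01] [ 6.33317e+02  2.95360e+02 -1.24000e-01  1.90000e-01] [ 6.31831e+02  2.91775e+02 -1.75000e-01  3.28000e-01]
85 [621. 193.] [6.24002e+02 1.95686e+02 2.24000e-01 5.77000e-01] [6.24447e+02 1.96193e+02 2.23000e-01 1.37000e-01] [6.22316e+02 1.94660e+02 2.28000e-01 4.35000e-01]
110 [634. 100.] [ 6.38521e+02  1.02242e+02 -8.40000e-02  4.23000e-01] [ 6.38766e+02  1.03688e+02 -8.00000e-02  1.12000e-01] [ 6.38115e+02  1.01001e+02 -1.13000e-01  3.90000e-01]
60 [493. 283.] [4.96207e+02 2.86332e+02 1.73000e-01 3.26000e-01] [4.96325e+02 2.87423e+02 1.67000e-01 1.85000e-01] [4.95474e+02 2.85719e+02 2.18000e-01 1.33000e-01]
60 [490.  93.] [ 4.9186e+02  9.5204e+01 -1.0900e-01  2.5100e-01] [ 4.9186e+02  9.5204e+01 -1.0900e-01  8.8000e-02] [ 4.90865e+02  9.39320e+01 -5.60000e-02  1.55000e-01]
[457. -50.  48.]
[ 491. -362.   48.]
[ 471. -174.   90.]
[ 483. -234.   90.]
pillar [436. 520. 105.]
goblet [ 443. -492.  100.]
tape [761.  94.  48.]
teal [317. 299.  38.]
```

Five white boxes: the long ones at (233,220) and (290,219), the medium one at (262,223) and the short ones at (232,261) and (291,263). The black blocks at (243,171) and (186,220) and the turquoise one at (226,316) are look-alikes lying off the sheet, so I leave them alone. The tray is at about (531,-201) with yaw 0.112, and the keeper's grip is near (477,-204).

```bash
python3 -m inch '[0,0,0,0,0,-0.163,0,0,0,0,0,-0.163,0,0,0,0,0,-0.163,0,0,0,0,0,-0.163,0,0,0,0,0,-0.163,0,0,0,0,0,-0.163,0,0,0,0,0,-0.163,0,0,0,0,0,-0.163]' 1 20
python3 -m inch '[32,29,0,0,0,0,32,29,0,0,0,0,32,29,0,0,0,0,32,29,0,0,0,0,32,29,0,0,0,0,32,29,0,0,0,0,32,29,0,0,0,0,32,29,0,0,0,0,32,29,0,0,0,0,32,29,0,0,0,0]'
cat >> h.py <<'E'
T=np.array([530.7,-201.5]);TA=.1125
def tray(x,y):
    c,s=np.cos(TA),np.sin(TA);return T+[c*x-s*y,s*x+c*y]
def go(x,y,z,ya=None):
    s=ctrl.state();R=np.array(s['orientation']);p=np.array(s['ee_pos'])
    a=np.arctan2(R[1,1],R[0,1]);print('t',round(s['time_s'],1),'pos',np.round(p,1),'tilt',np.round(R[:,2],3),'yang',round(a,3),'w',round(s['gripper_width'],3),'F',np.round(s['contact_force'],1))
    ya=a if ya is None else ya
    Y=np.array([np.cos(ya),np.sin(ya)]);X=np.array([-Y[1],Y[0]])
    d=np.array([x,y])-p[:2];print('turn rz',round(-((ya-a+np.pi)%(2*np.pi)-np.pi),3),'then tool dx dy',np.round([d@X,d@Y],1),'dz',round(p[2]-z,1))
E
python3 - <<'E'
from h import *
go(475,-204,59,TA)
d=ctrl.read_camera('side');c=ctrl.read_camera('top')
ims=[cv2.resize(d['pixels'][150:270,300:440,::-1],None,fx=3,fy=3,interpolation=2),cv2.resize(c['pixels'][200:320,310:450,::-1],None,fx=2.6,fy=3,interpolation=2)]
cv2.imwrite('pics/k1.png',np.hstack(ims))
E
```

```text
time_s: 1.3
ee_pos: [223.5, -556.8, 222.5]
orientation: [[-0.12, 0.993, -0.0], [0.993, 0.12, 0.0], [0.0, -0.0, -1.0]]
contact_force: [-0.5, -0.7, 0.8]
gripper_width: 1.001
grip_force: 0.0
time_s: 2.55
ee_pos: [475.6, -204.4, 222.7]
orientation: [[-0.115, 0.993, 0.0], [0.993, 0.115, -0.0], [-0.0, 0.0, -1.0]]
contact_force: [0.6, -0.7, 1.1]
gripper_width: 1.0
grip_force: 0.0
t 2.5 pos [ 475.6 -204.4  222.7] tilt [ 0. -0. -1.] yang 0.115 w 1.0 F [ 0.6 -0.7  1.1]
turn rz 0.003 then tool dx dy [ 0.5 -0.5] dz 163.7
```

View pics/k1.png

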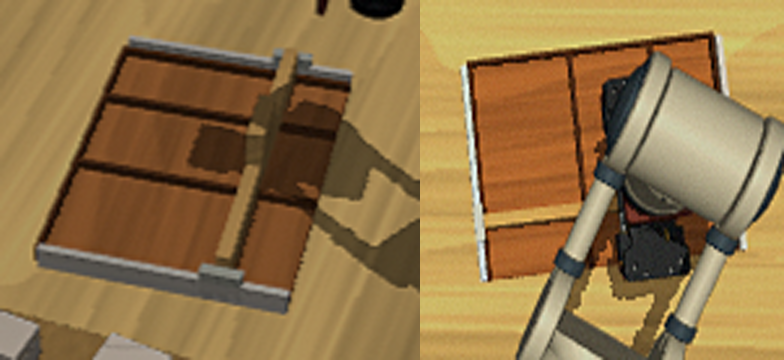

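The side view shows the keeper board clear, with the gripper above its grip. I descend and close on it.

```bash
python3 -m inch '[0,0,30,0,0,0,0,0,30,0,0,0,0,0,30,0,0,0,0,0,30,0,0,0,0,0,20,0,0,0,0,0,15,0,0,0,0,0,8,0,0,0,0,0,0,0,0,0]'
python3 -m inch '[0,0,0,0,0,0,0,0,0,0,0,0,0,0,0,0,0,0,0,0,0,0,0,0,0,0,0,0,0,0,0,0,0,0,0,0,0,0,0,0,0,0,0,0,0,0,0,0,0,0,0,0,0,0]' -1 25
```

```text
time_s: 3.65
ee_pos: [474.9, -205.7, 59.6]
orientation: [[-0.115, 0.993, -0.0], [0.993, 0.115, 0.0], [0.0, -0.0, -1.0]]
contact_force: [0.5, 0.5, -0.4]
gripper_width: 1.002
grip_force: 0.0
time_s: 4.78
ee_pos: [474.9, -205.6, 59.6]
orientation: [[-0.115, 0.993, -0.0], [0.993, 0.115, 0.0], [0.0, -0.0, -1.0]]
contact_force: [-0.0, 0.8, -0.9]
gripper_width: 0.204
grip_force: 25.0
```

Gripped (18 mm wide), with the keeper about 14 mm open. I pull it about 54 mm towards the robot.

```bash
python3 -m inch '[0,-6,0,0,0,0,0,-6,0,0,0,0,0,-6,0,0,0,0,0,-6,0,0,0,0,0,-6,0,0,0,0,0,-6,0,0,0,0,0,-6,0,0,0,0,0,-6,0,0,0,0]'
python3 -m inch '[0,-2,0,0,0,0,0,-2,0,0,0,0,0,0,0,0,0,0]'
```

```text
time_s: 5.78
ee_pos: [436.6, -210.1, 59.5]
orientation: [[-0.117, 0.993, 0.023], [0.993, 0.117, 0.0], [-0.002, 0.023, -1.0]]
contact_force: [50.2, -0.5, -26.3]
gripper_width: 0.26
grip_force: 25.0
time_s: 6.15
ee_pos: [433.1, -210.6, 59.4]
orientation: [[-0.118, 0.993, 0.024], [0.993, 0.118, 0.0], [-0.003, 0.024, -1.0]]
contact_force: [51.5, -1.0, -27.1]
gripper_width: 0.337
grip_force: 25.0
```

At 50 N the keeper is against its outer stop: the end wall at x = +102.5 means the tray origin lies about 14 mm beyond my outline centre, which explains the early stop. I ease off, release and go up.

```bash
sed -i 's/^T=.*;TA/T=np.array([530.7+13.9,-201.5+1.6]);TA/' h.py
python3 -m inch '[0,4,0,0,0,0,0,3,0,0,0,0,0,0,0,0,0,0]'
python3 -m inch '[0,0,0,0,0,0,0,0,0,0,0,0,0,0,0,0,0,0,0,0,0,0,0,0]' 0.6
python3 -m inch '[0,0,-20,0,0,0,0,0,-30,0,0,0,0,0,-30,0,0,0,0,0,-30,0,0,0,0,0,-20,0,0,0]'
# swing to the near short box
python3 -m inch '[40,0,0,0,0,0,40,0,0,0,0,0,40,0,0,0,0,0,40,0,0,0,0,0,40,0,0,0,0,0,40,0,0,0,0,0,40,0,0,0,0,0]'
python3 - <<'E'
from h import *
go(0,0,0)
d=ctrl.read_camera('side');c=ctrl.read_camera('top')
ims=[cv2.resize(d['pixels'][150:360,220:440,::-1],None,fx=1.9,fy=2,interpolation=2),cv2.resize(c['pixels'][190:310,210:450,::-1],None,fx=1.6,fy=3.5,interpolation=2)]
cv2.imwrite('pics/k2.png',np.hstack([i[:420] for i in ims]))
E
```

```text
time_s: 6.52
ee_pos: [438.8, -209.9, 59.5]
orientation: [[-0.118, 0.993, 0.02], [0.993, 0.118, 0.0], [-0.002, 0.02, -1.0]]
contact_force: [44.3, -0.8, -22.0]
gripper_width: 0.21
grip_force: 25.0
time_s: 7.02
ee_pos: [429.7, -210.9, 59.7]
orientation: [[-0.114, 0.993, -0.001], [0.993, 0.114, 0.0], [0.0, -0.001, -1.0]]
contact_force: [-0.3, -0.3, 0.6]
gripper_width: 0.627
grip_force: 0.0
time_s: 7.65
ee_pos: [430.5, -211.1, 192.8]
orientation: [[-0.115, 0.993, 0.003], [0.993, 0.115, -0.002], [-0.002, 0.002, -1.0]]
contact_force: [0.0, 1.2, -0.7]
gripper_width: 0.803
grip_force: 0.0
time_s: 8.52
ee_pos: [397.6, 68.5, 190.3]
orientation: [[-0.114, 0.993, 0.0], [0.993, 0.114, -0.0], [-0.0, 0.0, -1.0]]
contact_force: [0.3, 0.2, -0.0]
gripper_width: 0.802
grip_force: 0.0
t 8.5 pos [397.6  68.5 190.3] tilt [ 0. -0. -1.] yang 0.115 w 0.802 F [ 0.3  0.2 -0. ]
turn rz -0.0 then tool dx dy [ -22.5 -402.9] dz 190.3
```

View pics/k2.png

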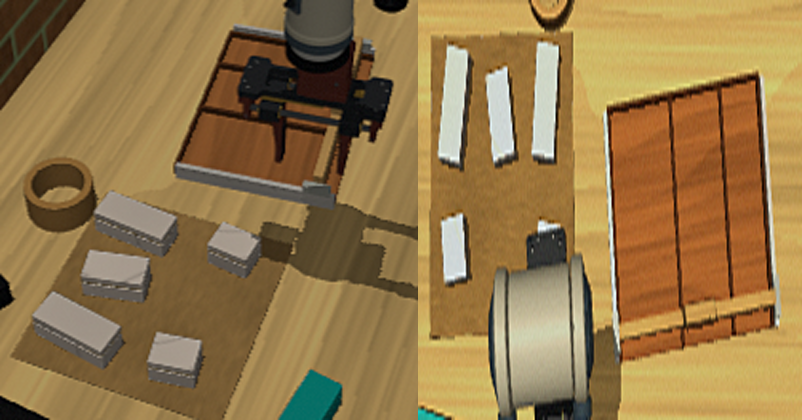

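The keeper is fully open at the tray's near end, and the boxes haven't moved. Now the near short box at (492,95).

```bash
python3 -m inch '[0,0,0,0,0,-0.17,0,0,0,0,0,-0.17,0,0,0,0,0,-0.17,0,0,0,0,0,-0.17,0,0,0,0,0,-0.17,0,0,0,0,0,-0.17,0,0,0,0,0,-0.17,0,0,0,0,0,-0.17]'
python3 -m inch '[-30.5,12,20,0,0,0,-30.5,12,20,0,0,0,-30.3,11.5,20,0,0,0,0,0,25,0,0,0,0,0,25,0,0,0,0,0,20,0,0,0,0,0,0,0,0,0]'
python3 - <<'E'
from h import *
go(491.9,95.2,15,1.476)
c=ctrl.read_camera('top');d=ctrl.read_camera('side')
crop(d,'g1.png',270,200,390,290,5)
for ca,s in((c,0),(d,0)): print(np.round(proj(ca,np.array([[491.9,95.2,41]])),1))
E
```

```text
time_s: 9.62
ee_pos: [398.1, 66.5, 190.1]
orientation: [[-0.996, 0.091, 0.0], [0.091, 0.996, -0.0], [-0.0, -0.0, -1.0]]
contact_force: [0.0, 0.3, -0.5]
gripper_width: 0.803
grip_force: 0.0
time_s: 10.5
ee_pos: [491.4, 93.3, 58.1]
orientation: [[-0.995, 0.096, -0.003], [0.096, 0.995, -0.001], [0.003, -0.001, -1.0]]
contact_force: [-0.9, 0.5, -0.1]
gripper_width: 0.799
grip_force: 0.0
t 10.5 pos [491.4  93.3  58.1] tilt [-0.003 -0.001 -1.   ] yang 1.474 w 0.799 F [-0.9  0.5 -0.1]
turn rz -0.002 then tool dx dy [-0.3  1.9] dz 43.1
[[290.5 262.2]]
[[342.1 269.8]]
```

View pics/g1.png

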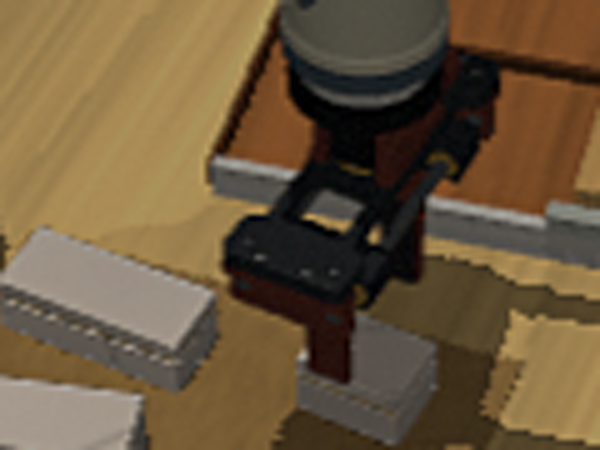

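```bash
python3 -m inch '[0,1,20,0,0,0,0,0,15,0,0,0,0,0,8,0,0,0,0,0,0,0,0,0]'
python3 -m inch '[0,0,0,0,0,0,0,0,0,0,0,0,0,0,0,0,0,0,0,0,0,0,0,0,0,0,0,0,0,0]' -1 40
python3 -m inch '[0,0,-15,0,0,0,0,0,-25,0,0,0,0,0,-25,0,0,0,0,0,-25,0,0,0,0,0,-20,0,0,0]'
python3 -m inch '[0,0,0,0,0,0.17,0,0,0,0,0,0.17,0,0,0,0,0,0.17,0,0,0,0,0,0.17,0,0,0,0,0,0.17,0,0,0,0,0,0.17,0,0,0,0,0,0.17,0,0,0,0,0,0.17]'
python3 - <<'E'
from h import *
go(*tray(70,-117.5),18,TA)
E
```

```text
time_s: 11.1
ee_pos: [491.8, 94.9, 15.5]
orientation: [[-0.995, 0.096, -0.002], [0.096, 0.995, -0.0], [0.002, -0.0, -1.0]]
contact_force: [0.5, -0.7, 0.1]
gripper_width: 0.8
grip_force: 0.0
time_s: 11.72
ee_pos: [492.8, 95.0, 17.2]
orientation: [[-0.995, 0.096, 0.001], [0.096, 0.995, 0.0], [-0.001, 0.0, -1.0]]
contact_force: [-0.5, 0.0, 3.1]
gripper_width: 0.519
grip_force: 39.9
time_s: 12.35
ee_pos: [492.5, 94.9, 128.2]
orientation: [[-0.995, 0.096, 0.001], [0.096, 0.995, 0.0], [-0.001, 0.0, -1.0]]
contact_force: [0.4, -0.3, -2.3]
gripper_width: 0.521
grip_force: 39.9
time_s: 13.35
ee_pos: [492.2, 94.9, 126.7]
orientation: [[-0.109, 0.994, -0.001], [0.994, 0.109, -0.0], [-0.0, -0.001, -1.0]]
contact_force: [-0.3, 0.2, -2.2]
gripper_width: 0.521
grip_force: 39.9
t 13.3 pos [492.2  94.9 126.7] tilt [-0.001 -0.    -1.   ] yang 0.109 w 0.521 F [-0.3  0.2 -2.2]
turn rz -0.003 then tool dx dy [-416.3   89. ] dz 108.7
```

Holding the box (46 mm wide). Carrying it to the narrow row.

```bash
python3 -m inch '[-41.6,8.9,0,0,0,0,-41.6,8.9,0,0,0,0,-41.6,8.9,0,0,0,0,-41.6,8.9,0,0,0,0,-41.6,8.9,0,0,0,0,-41.6,8.9,0,0,0,0,-41.6,8.9,0,0,0,0,-41.6,8.9,0,0,0,0,-41.6,8.9,0,0,0,0,-41.6,8.9,0,0,0,0]'
python3 -m inch '[0,0,30,0,0,0,0,0,20,0,0,0,0,0,0,0,0,0]'
python3 - <<'E'
from h import *
go(*tray(70,-117.5),20.5,TA)
c=ctrl.read_camera('top');d=ctrl.read_camera('side')
ims=[cv2.resize(d['pixels'][130:270,310:450,::-1],None,fx=3,fy=3,interpolation=2),cv2.resize(c['pixels'][190:310,320:445,::-1],None,fx=3,fy=3.5,interpolation=2)]
cv2.imwrite('pics/p1.png',np.hstack([i[:420] for i in ims]))
E
```

```text
time_s: 14.6
ee_pos: [628.7, -309.4, 126.4]
orientation: [[-0.115, 0.993, -0.001], [0.993, 0.115, 0.001], [0.001, -0.001, -1.0]]
contact_force: [0.0, -0.1, -2.0]
gripper_width: 0.523
grip_force: 39.9
time_s: 14.98
ee_pos: [627.2, -306.9, 73.5]
orientation: [[-0.115, 0.993, -0.005], [0.993, 0.115, 0.003], [0.003, -0.005, -1.0]]
contact_force: [-0.4, 0.5, -1.8]
gripper_width: 0.521
grip_force: 39.9
t 15.0 pos [ 627.2 -306.9   73.5] tilt [-0.005  0.003 -1.   ] yang 0.115 w 0.521 F [-0.4  0.5 -1.8]
turn rz 0.003 then tool dx dy [-1.9 -0.1] dz 53.0
```

View pics/p1.png

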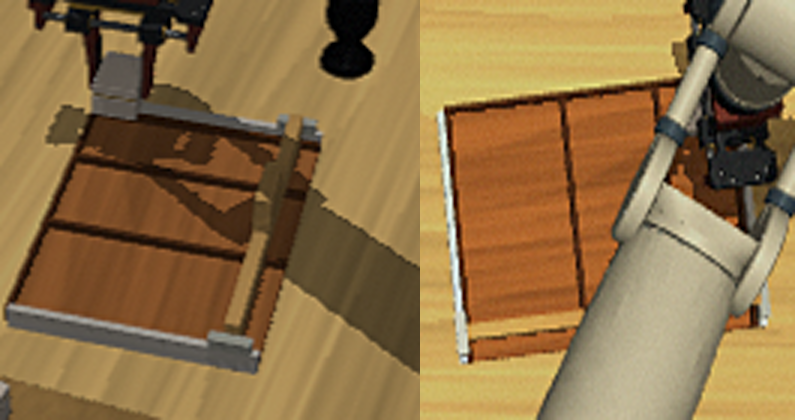

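The box hovers over the far end of the narrow row. Lowering it.

```bash
python3 -m inch '[-2,0,20,0,0,0,0,0,15,0,0,0,0,0,10,0,0,0,0,0,4,0,0,0,0,0,3,0,0,0,0,0,2,0,0,0,0,0,0,0,0,0]'
python3 -m inch '[0,0,0,0,0,0,0,0,0,0,0,0,0,0,0,0,0,0]' 0.35
python3 -m inch '[0,0,-10,0,0,0,0,0,-25,0,0,0,0,0,-35,0,0,0,0,0,-35,0,0,0]'
python3 -m inch '[40,-9,0,0,0,0,40,-9,0,0,0,0,40,-9,0,0,0,0,40,-9,0,0,0,0,40,-9,0,0,0,0,40,-9,0,0,0,0,40,-9,0,0,0,0,40,-9,0,0,0,0]' 0.6
python3 - <<'E'
from h import *
c=ctrl.read_camera('top');d=ctrl.read_camera('side')
mt,ms=white(c),white(d)
go(496.2,286.3,15,1.571+.17)
print(np.round(fit([(c,mt),(d,ms)],(496,286,.17),60),3),'placed',np.round(fit([(d,ms)],(*tray(70,-117.5),TA+1.571),60,6),3),tray(70,-117.5))
cv2.imwrite('pics/p2.png',cv2.resize(d['pixels'][140:280,300:440,::-1],None,fx=3,fy=3,interpolation=2))
E
```

```text
time_s: 15.95
ee_pos: [628.9, -310.2, 22.9]
orientation: [[-0.115, 0.993, 0.0], [0.993, 0.115, -0.0], [-0.0, 0.0, -1.0]]
contact_force: [-0.8, 0.6, -1.6]
gripper_width: 0.521
grip_force: 39.9
time_s: 16.32
ee_pos: [629.1, -310.2, 23.2]
orientation: [[-0.115, 0.993, 0.001], [0.993, 0.115, -0.0], [-0.0, 0.001, -1.0]]
contact_force: [-0.4, -0.1, 0.1]
gripper_width: 0.676
grip_force: 0.0
time_s: 16.82
ee_pos: [628.8, -310.1, 129.5]
orientation: [[-0.115, 0.993, 0.0], [0.993, 0.115, -0.0], [-0.0, 0.0, -1.0]]
contact_force: [0.4, -0.1, -0.2]
gripper_width: 0.675
grip_force: 0.0
time_s: 17.82
ee_pos: [520.2, 0.7, 128.8]
orientation: [[-0.115, 0.993, 0.002], [0.993, 0.115, 0.0], [-0.0, 0.002, -1.0]]
contact_force: [0.5, 0.2, 0.9]
gripper_width: 0.8
grip_force: 0.0
t 17.9 pos [519.9   2.6 129. ] tilt [ 0.002  0.001 -1.   ] yang 0.119 w 0.797 F [ 0.2 -0.8  0.2]
turn rz -1.622 then tool dx dy [-24.7 283.7] dz 114.0
[4.96055e+02 2.86542e+02 1.81000e-01 3.25000e-01] placed [ 6.70073e+02 -3.78516e+02  2.92300e+00  2.80000e-01] [ 627.34838259 -308.79883002]
```

View pics/p2.png

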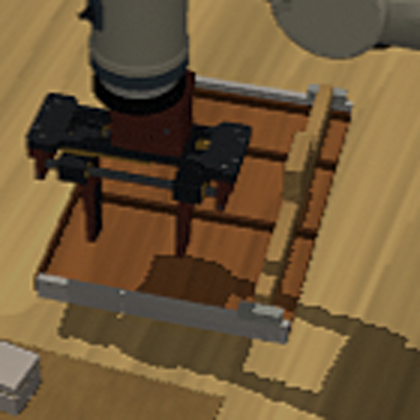

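The gripper hides the placed box here; I'll check it after the next pick. Now the left short box.

```bash
python3 -m inch '[0,0,0,0,0,-0.163,0,0,0,0,0,-0.163,0,0,0,0,0,-0.163,0,0,0,0,0,-0.163,0,0,0,0,0,-0.163,0,0,0,0,0,-0.163,0,0,0,0,0,-0.163,0,0,0,0,0,-0.163,0,0,0,0,0,-0.163,0,0,0,0,0,-0.163]'
python3 -m inch '[-3.2,35.5,0,0,0,0,-3.2,35.5,0,0,0,0,-3.2,35.5,0,0,0,0,-3.2,35.5,0,0,0,0,-3.2,35.5,0,0,0,0,-3.2,35.5,0,0,0,0,-3.2,35.5,0,0,0,0,-3.2,35.5,0,0,0,0,0,0,40,0,0,0,0,0,20,0,0,0]'
python3 - <<'E'
from h import *
c=ctrl.read_camera('top');d=ctrl.read_camera('side')
go(496.1,286.5,15,1.571+.18)
ims=[cv2.resize(d['pixels'][160:370,220:430,::-1],None,fx=2,fy=2,interpolation=2),cv2.resize(c['pixels'][190:310,320:445,::-1],None,fx=3,fy=3.5,interpolation=2)]
cv2.imwrite('pics/p3.png',np.hstack([i[:420] for i in ims]))
E
```

```text
time_s: 19.18
ee_pos: [521.0, -1.3, 128.4]
orientation: [[-0.984, -0.178, 0.001], [-0.178, 0.984, -0.0], [-0.001, -0.001, -1.0]]
contact_force: [-0.9, 0.1, 0.4]
gripper_width: 0.8
grip_force: 0.0
time_s: 20.42
ee_pos: [496.3, 283.1, 65.8]
orientation: [[-0.985, -0.174, -0.002], [-0.174, 0.985, -0.001], [0.002, -0.001, -1.0]]
contact_force: [-0.8, 0.4, -1.6]
gripper_width: 0.801
grip_force: 0.0
t 20.5 pos [495.5 282.3  64.8] tilt [-0.005 -0.003 -1.   ] yang 1.744 w 0.803 F [ 0.9  0.7 -0.4]
turn rz -0.007 then tool dx dy [-1.3  4. ] dz 49.8
```

View pics/p3.png

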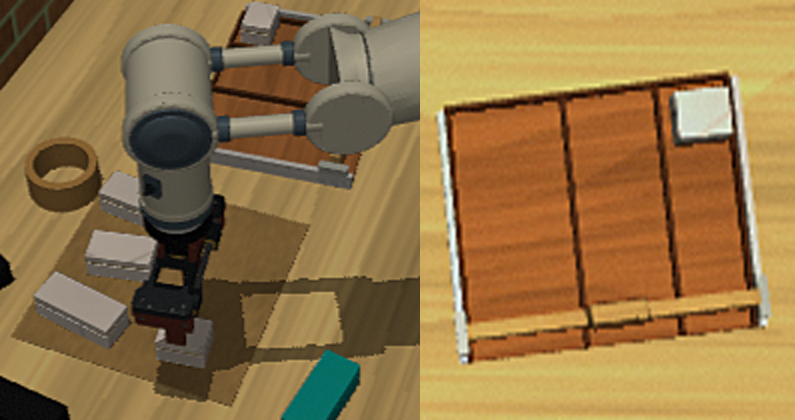

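The first short box lies crosswise and centred in the narrow row at top-view (365,222), and the fingers straddle the second one. Grasping it and carrying it over.

```bash
python3 -m inch '[-1,2,20,0,0,0,0,2,15,0,0,0,0,0,10,0,0,0,0,0,4,0,0,0,0,0,0,0,0,0]'
python3 -m inch '[0,0,0,0,0,0,0,0,0,0,0,0,0,0,0,0,0,0,0,0,0,0,0,0,0,0,0,0,0,0]' -1 40
python3 -m inch '[0,0,-15,0,0,0,0,0,-25,0,0,0,0,0,-25,0,0,0,0,0,-25,0,0,0,0,0,-20,0,0,0]'
python3 -m inch '[0,0,0,0,0,0.163,0,0,0,0,0,0.163,0,0,0,0,0,0.163,0,0,0,0,0,0.163,0,0,0,0,0,0.163,0,0,0,0,0,0.163,0,0,0,0,0,0.163,0,0,0,0,0,0.163,0,0,0,0,0,0.163,0,0,0,0,0,0.163]'
python3 - <<'E'
from h import *
go(*tray(-3,-117.5),20.5,TA)
c=ctrl.read_camera('top');m=white(c)
print(np.round(fit([(c,m)],(*tray(70,-117.5),TA+1.571),60,6),3),tray(70,-117.5))
E
```

```text
time_s: 21.15
ee_pos: [496.9, 287.8, 18.6]
orientation: [[-0.985, -0.173, -0.0], [-0.173, 0.985, -0.0], [0.0, -0.0, -1.0]]
contact_force: [-0.6, 0.2, 0.1]
gripper_width: 0.798
grip_force: 0.0
time_s: 21.78
ee_pos: [497.1, 287.9, 19.1]
orientation: [[-0.985, -0.173, 0.001], [-0.173, 0.985, 0.0], [-0.001, 0.0, -1.0]]
contact_force: [0.4, -1.1, 1.4]
gripper_width: 0.518
grip_force: 39.9
time_s: 22.4
ee_pos: [496.9, 287.8, 130.2]
orientation: [[-0.985, -0.173, 0.001], [-0.173, 0.985, 0.0], [-0.001, 0.0, -1.0]]
contact_force: [-0.5, 0.0, -2.3]
gripper_width: 0.522
grip_force: 39.9
time_s: 23.65
ee_pos: [496.7, 287.7, 128.7]
orientation: [[-0.109, 0.994, -0.001], [0.994, 0.109, -0.0], [-0.0, -0.001, -1.0]]
contact_force: [-0.9, 0.0, -2.3]
gripper_width: 0.521
grip_force: 39.9
t 23.6 pos [496.7 287.7 128.7] tilt [-0.001 -0.    -1.   ] yang 0.11 w 0.521 F [-0.9  0.  -2.3]
turn rz -0.003 then tool dx dy [-607.4  -10.1] dz 108.2
[ 6.32428e+02 -3.18475e+02  1.69200e+00  2.83000e-01] [ 627.34838259 -308.79883002]
```

```bash
python3 -m inch '[-38,-0.6,0,0,0,0,-38,-0.6,0,0,0,0,-38,-0.6,0,0,0,0,-38,-0.6,0,0,0,0,-38,-0.6,0,0,0,0,-38,-0.6,0,0,0,0,-38,-0.6,0,0,0,0,-38,-0.6,0,0,0,0]'
python3 -m inch '[-38,-0.6,0,0,0,0,-38,-0.6,0,0,0,0,-38,-0.6,0,0,0,0,-38,-0.6,0,0,0,0,-38,-0.6,0,0,0,0,-38,-0.6,0,0,0,0,-38,-0.6,0,0,0,0,-38,-0.6,0,0,0,0,0,0,20,0,0,0,0,0,20,0,0,0]'
python3 - <<'E'
from h import *
go(*tray(-3,-117.5),22,TA)
E
```

```text
time_s: 24.7
ee_pos: [526.9, -16.0, 128.9]
orientation: [[-0.117, 0.993, -0.0], [0.993, 0.117, 0.0], [0.0, -0.0, -1.0]]
contact_force: [0.6, 0.6, -1.5]
gripper_width: 0.52
grip_force: 39.9
time_s: 25.95
ee_pos: [556.8, -316.7, 87.1]
orientation: [[-0.116, 0.993, -0.001], [0.993, 0.116, 0.001], [0.001, -0.001, -1.0]]
contact_force: [-0.6, -0.7, -2.1]
gripper_width: 0.52
grip_force: 39.9
t 25.9 pos [ 556.8 -316.7   87.1] tilt [-0.001  0.001 -1.   ] yang 0.116 w 0.52 F [-0.6 -0.7 -2.1]
turn rz 0.004 then tool dx dy [-0.  -2.1] dz 65.1
```

```bash
python3 -m inch '[0,-2,20,0,0,0,0,0,20,0,0,0,0,0,12,0,0,0,0,0,7,0,0,0,0,0,3,0,0,0,0,0,2,0,0,0,0,0,0,0,0,0]'
python3 -m inch '[0,0,0,0,0,0,0,0,0,0,0,0,0,0,0,0,0,0]' 0.35
python3 -m inch '[0,0,-10,0,0,0,0,0,-25,0,0,0,0,0,-35,0,0,0,0,0,-35,0,0,0]'
python3 -m inch '[40,10,0,0,0,0,40,10,0,0,0,0,40,10,0,0,0,0,40,10,0,0,0,0,40,10,0,0,0,0,40,10,0,0,0,0,40,10,0,0,0,0,40,10,0,0,0,0]' 0.6
python3 -m inch '[0,0,0,0,0,-0.168,0,0,0,0,0,-0.168,0,0,0,0,0,-0.168,0,0,0,0,0,-0.168,0,0,0,0,0,-0.168,0,0,0,0,0,-0.168,0,0,0,0,0,-0.168,0,0,0,0,0,-0.168,0,0,0,0,0,-0.168,0,0,0,0,0,-0.168]'
python3 - <<'E'
from h import *
c=ctrl.read_camera('top');d=ctrl.read_camera('side')
go(623.3,195.5,15,1.571+.224)
mt,ms=white(c),white(d)
for L,p in((85,(624,195.7,.224)),(110,(632.5,292.5,-.16)),(110,(638.5,102.2,-.084))):print(np.round(fit([(c,mt)],p,L),3),np.round(fit([(d,ms)],p,L),3))
E
```

```text
time_s: 26.82
ee_pos: [555.4, -317.7, 25.1]
orientation: [[-0.115, 0.993, 0.001], [0.993, 0.115, -0.0], [-0.0, 0.001, -1.0]]
contact_force: [0.0, 0.7, -1.8]
gripper_width: 0.519
grip_force: 39.9
time_s: 27.2
ee_pos: [555.4, -317.7, 25.2]
orientation: [[-0.115, 0.993, 0.001], [0.993, 0.115, -0.0], [-0.001, 0.001, -1.0]]
contact_force: [0.4, -0.0, 0.8]
gripper_width: 0.672
grip_force: 0.0
time_s: 27.7
ee_pos: [555.1, -317.5, 131.5]
orientation: [[-0.115, 0.993, 0.001], [0.993, 0.115, -0.0], [-0.0, 0.0, -1.0]]
contact_force: [0.9, 0.0, 0.1]
gripper_width: 0.674
grip_force: 0.0
time_s: 28.7
ee_pos: [598.1, 10.9, 130.7]
orientation: [[-0.115, 0.993, 0.001], [0.993, 0.115, -0.0], [-0.0, 0.001, -1.0]]
contact_force: [0.3, -0.4, 0.3]
gripper_width: 0.797
grip_force: 0.0
time_s: 29.95
ee_pos: [598.0, 9.5, 130.6]
orientation: [[-0.974, -0.228, 0.001], [-0.228, 0.974, -0.0], [-0.001, -0.0, -1.0]]
contact_force: [-0.6, -0.5, 0.1]
gripper_width: 0.802
grip_force: 0.0
t 30.1 pos [598.    9.5 130.6] tilt [ 0.001 -0.    -1.   ] yang 1.796 w 0.8 F [ 0.1 -0.1  0.1]
turn rz 0.001 then tool dx dy [-66.  175.7] dz 115.6
[6.240e+02 1.957e+02 2.240e-01 1.350e-01] [6.22027e+02 1.94432e+02 2.26000e-01 4.36000e-01]
[ 6.33441e+02  2.94931e+02 -1.05000e-01  1.90000e-01] [ 6.31670e+02  2.91071e+02 -1.59000e-01  3.24000e-01]
[ 6.42948e+02  1.02605e+02 -4.70000e-02  6.54000e-01] [ 6.37454e+02  1.00944e+02 -8.40000e-02  3.82000e-01]
```

```bash
python3 -m inch '[-13.2,35.3,0,0,0,0,-13.2,35.3,0,0,0,0,-13.2,35.3,0,0,0,0,-13.2,35.3,0,0,0,0,-13.2,35.3,0,0,0,0,0,0,30,0,0,0,0,0,25,0,0,0,0,0,0,0,0,0]'
python3 - <<'E'
from h import *
c=ctrl.read_camera('top');d=ctrl.read_camera('side')
go(623.3,195.5,16,1.571+.224)
ims=[cv2.resize(d['pixels'][200:350,220:370,::-1],None,fx=2.8,fy=2.8,interpolation=2),cv2.resize(c['pixels'][190:310,320:445,::-1],None,fx=3,fy=3.5,interpolation=2)]
cv2.imwrite('pics/p4.png',np.hstack([i[:420] for i in ims]))
E
```

```text
time_s: 31.05
ee_pos: [621.6, 196.1, 72.2]
orientation: [[-0.976, -0.22, -0.005], [-0.22, 0.976, -0.001], [0.005, -0.0, -1.0]]
contact_force: [0.1, -0.9, 0.1]
gripper_width: 0.803
grip_force: 0.0
t 31.1 pos [623.2 196.3  75.7] tilt [ 0.001  0.    -1.   ] yang 1.793 w 0.799 F [-0.7  0.5 -0.3]
turn rz -0.002 then tool dx dy [ 0.1 -0.8] dz 59.7
```

View pics/p4.png

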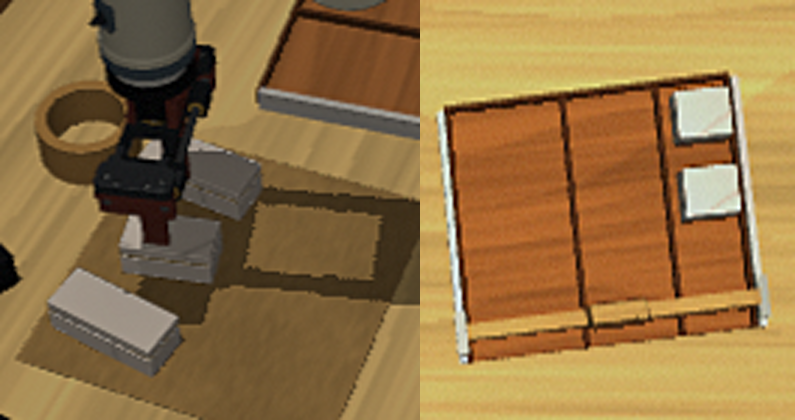

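Both short boxes lie well in the narrow row (second at top-view (368,245)), and the fingers straddle the medium one. Grasping it.

```bash
python3 -m inch '[0,-0.5,25,0,0,0,0,0,18,0,0,0,0,0,10,0,0,0,0,0,5,0,0,0,0,0,0,0,0,0]'
python3 -m inch '[0,0,0,0,0,0,0,0,0,0,0,0,0,0,0,0,0,0,0,0,0,0,0,0,0,0,0,0,0,0]' -1 45
python3 -m inch '[0,0,-15,0,0,0,0,0,-25,0,0,0,0,0,-25,0,0,0,0,0,-25,0,0,0,0,0,-20,0,0,0]'
python3 -m inch '[0,0,0,0,0,0.168,0,0,0,0,0,0.168,0,0,0,0,0,0.168,0,0,0,0,0,0.168,0,0,0,0,0,0.168,0,0,0,0,0,0.168,0,0,0,0,0,0.168,0,0,0,0,0,0.168,0,0,0,0,0,0.168,0,0,0,0,0,0.168]'
python3 - <<'E'
from h import *
go(*tray(40,-25),20.5,TA)
E
```

```text
time_s: 31.78
ee_pos: [623.2, 195.8, 16.8]
orientation: [[-0.975, -0.222, 0.0], [-0.222, 0.975, 0.0], [-0.0, 0.0, -1.0]]
contact_force: [0.3, 0.3, -0.3]
gripper_width: 0.798
grip_force: 0.0
time_s: 32.4
ee_pos: [623.3, 195.9, 17.1]
orientation: [[-0.975, -0.222, 0.001], [-0.222, 0.975, 0.0], [-0.001, 0.0, -1.0]]
contact_force: [0.1, 0.2, 2.6]
gripper_width: 0.522
grip_force: 45.0
time_s: 33.02
ee_pos: [623.2, 195.8, 128.4]
orientation: [[-0.975, -0.222, 0.001], [-0.222, 0.975, 0.0], [-0.001, -0.0, -1.0]]
contact_force: [0.9, 0.2, -2.2]
gripper_width: 0.521
grip_force: 45.0
time_s: 34.28
ee_pos: [622.9, 195.7, 126.7]
orientation: [[-0.109, 0.994, -0.001], [0.994, 0.109, -0.0], [-0.0, -0.001, -1.0]]
contact_force: [0.6, -0.9, -1.9]
gripper_width: 0.521
grip_force: 45.0
t 34.3 pos [622.9 195.7 126.7] tilt [-0.001 -0.    -1.   ] yang 0.109 w 0.521 F [ 0.6 -0.9 -1.9]
turn rz -0.003 then tool dx dy [-409.3  -82.3] dz 106.2
```

```bash
python3 -m inch '[-40.9,-8.2,0,0,0,0,-40.9,-8.2,0,0,0,0,-40.9,-8.2,0,0,0,0,-40.9,-8.2,0,0,0,0,-40.9,-8.2,0,0,0,0,-40.9,-8.2,0,0,0,0,-40.9,-8.2,0,0,0,0,-40.9,-8.2,0,0,0,0,-40.9,-8.2,0,0,0,0,-40.9,-8.2,0,0,0,0]'
python3 -m inch '[0,0,25,0,0,0,0,0,25,0,0,0,0,0,0,0,0,0]'
python3 - <<'E'
from h import *
go(*tray(40,-25),20.5,TA)
E
```

```text
time_s: 35.52
ee_pos: [588.2, -221.2, 126.9]
orientation: [[-0.115, 0.993, -0.0], [0.993, 0.115, 0.0], [0.0, -0.0, -1.0]]
contact_force: [0.6, 0.3, -1.5]
gripper_width: 0.52
grip_force: 45.0
time_s: 35.9
ee_pos: [587.0, -219.4, 74.0]
orientation: [[-0.114, 0.993, -0.005], [0.993, 0.114, 0.002], [0.003, -0.005, -1.0]]
contact_force: [-0.1, -0.1, -1.3]
gripper_width: 0.519
grip_force: 45.0
t 35.9 pos [ 587.  -219.4   74. ] tilt [-0.005  0.002 -1.   ] yang 0.115 w 0.519 F [-0.1 -0.1 -1.3]
turn rz 0.002 then tool dx dy [-0.8  0.1] dz 53.5
```

```bash
python3 -m inch '[0,0,20,0,0,0,0,0,15,0,0,0,0,0,10,0,0,0,0,0,4,0,0,0,0,0,3,0,0,0,0,0,2,0,0,0,0,0,0,0,0,0]'
python3 -m inch '[0,0,0,0,0,0,0,0,0,0,0,0,0,0,0,0,0,0]' 0.35
python3 -m inch '[0,0,-10,0,0,0,0,0,-25,0,0,0,0,0,-35,0,0,0,0,0,-35,0,0,0]'
python3 -m inch '[40,0,0,0,0,0,40,0,0,0,0,0,40,0,0,0,0,0,40,0,0,0,0,0,40,0,0,0,0,0,40,0,0,0,0,0]' 0.6
python3 -m inch '[0,0,0,0,0,-0.17,0,0,0,0,0,-0.17,0,0,0,0,0,-0.17,0,0,0,0,0,-0.17,0,0,0,0,0,-0.17,0,0,0,0,0,-0.17,0,0,0,0,0,-0.17,0,0,0,0,0,-0.17]'
python3 - <<'E'
from h import *
d=ctrl.read_camera('side')
go(638,101.7,16,1.571-.095)
ms=white(d)
for L,p in((110,(632.5,292.5,-.16)),(110,(638.5,102.2,-.084))):print(np.round(fit([(d,ms)],p,L),3))
E
```

```text
time_s: 36.78
ee_pos: [588.7, -219.9, 22.9]
orientation: [[-0.115, 0.993, 0.0], [0.993, 0.115, -0.0], [-0.0, 0.0, -1.0]]
contact_force: [-0.3, -0.0, -1.0]
gripper_width: 0.521
grip_force: 45.0
time_s: 37.15
ee_pos: [588.8, -220.0, 23.1]
orientation: [[-0.115, 0.993, 0.001], [0.993, 0.115, -0.0], [-0.0, 0.001, -1.0]]
contact_force: [0.6, -0.3, 0.1]
gripper_width: 0.679
grip_force: 0.0
time_s: 37.65
ee_pos: [588.5, -219.9, 129.4]
orientation: [[-0.115, 0.993, 0.0], [0.993, 0.115, -0.0], [-0.0, 0.0, -1.0]]
contact_force: [-0.6, -0.4, 0.4]
gripper_width: 0.675
grip_force: 0.0
time_s: 38.4
ee_pos: [560.9, 19.8, 128.7]
orientation: [[-0.115, 0.993, 0.001], [0.993, 0.115, -0.0], [-0.0, 0.001, -1.0]]
contact_force: [0.7, 0.2, -0.2]
gripper_width: 0.799
grip_force: 0.0
time_s: 39.4
ee_pos: [561.2, 18.5, 128.7]
orientation: [[-0.996, 0.09, 0.001], [0.09, 0.996, 0.0], [-0.001, 0.0, -1.0]]
contact_force: [1.0, -0.6, 0.1]
gripper_width: 0.797
grip_force: 0.0
t 39.5 pos [561.2  18.5 128.6] tilt [ 0.001 -0.    -1.   ] yang 1.487 w 0.796 F [ 0.1 -0.4  0.3]
turn rz 0.011 then tool dx dy [-68.6  90.1] dz 112.6
[ 6.30813e+02  2.91324e+02 -1.62000e-01  8.40000e-02]
[ 6.38002e+02  1.01301e+02 -1.12000e-01  1.45000e-01]
```

```bash
python3 -m inch '[-22.9,30,0,0,0,0.01,-22.9,30,0,0,0,0,-22.9,30,0,0,0,0,0,0,25,0,0,0,0,0,25,0,0,0,0,0,0,0,0,0]'
python3 - <<'E'
from h import *
go(638,101.7,16,1.571-.1)
E
```

```text
time_s: 40.2
ee_pos: [637.2, 101.0, 75.4]
orientation: [[-0.994, 0.107, -0.004], [0.107, 0.994, -0.0], [0.004, -0.001, -1.0]]
contact_force: [-0.7, 0.1, 0.7]
gripper_width: 0.801
grip_force: 0.0
t 40.2 pos [637.2 101.   75.4] tilt [-0.004 -0.    -1.   ] yang 1.463 w 0.801 F [-0.7  0.1  0.7]
turn rz -0.008 then tool dx dy [-0.7  0.8] dz 59.4
```

```bash
python3 -m inch '[0,0.5,25,0,0,0,0,0,18,0,0,0,0,0,11,0,0,0,0,0,7,0,0,0,0,0,0,0,0,0]'
python3 -m inch '[0,0,0,0,0,0,0,0,0,0,0,0,0,0,0,0,0,0,0,0,0,0,0,0,0,0,0,0,0,0]' -1 50
python3 -m inch '[0,0,-15,0,0,0,0,0,-25,0,0,0,0,0,-25,0,0,0,0,0,-25,0,0,0,0,0,-20,0,0,0]'
python3 -m inch '[0,0,0,0,0,0.168,0,0,0,0,0,0.168,0,0,0,0,0,0.168,0,0,0,0,0,0.168,0,0,0,0,0,0.168,0,0,0,0,0,0.168,0,0,0,0,0,0.168,0,0,0,0,0,0.168]'
python3 - <<'E'
from h import *
go(*tray(70,92.5),20.5,TA)
E
```

```text
time_s: 40.83
ee_pos: [638.5, 101.5, 16.4]
orientation: [[-0.994, 0.106, -0.001], [0.106, 0.994, -0.0], [0.001, -0.0, -1.0]]
contact_force: [0.5, -0.4, 0.1]
gripper_width: 0.801
grip_force: 0.0
time_s: 41.45
ee_pos: [639.0, 101.8, 17.3]
orientation: [[-0.994, 0.106, 0.001], [0.106, 0.994, 0.001], [-0.001, 0.001, -1.0]]
contact_force: [0.6, 0.6, 2.4]
gripper_width: 0.519
grip_force: 49.9
time_s: 42.08
ee_pos: [638.5, 101.3, 127.8]
orientation: [[-0.994, 0.106, -0.0], [0.106, 0.994, -0.0], [0.0, -0.0, -1.0]]
contact_force: [-0.3, 0.2, -3.2]
gripper_width: 0.518
grip_force: 49.9
time_s: 43.08
ee_pos: [638.2, 101.3, 126.3]
orientation: [[-0.115, 0.993, -0.001], [0.993, 0.115, -0.0], [-0.0, -0.001, -1.0]]
contact_force: [0.3, 0.1, -3.2]
gripper_width: 0.52
grip_force: 49.9
t 43.1 pos [638.2 101.3 126.3] tilt [-0.001 -0.    -1.   ] yang 0.115 w 0.52 F [ 0.3  0.1 -3.2]
turn rz 0.003 then tool dx dy [-196.3  -56.9] dz 105.8
```

```bash
python3 -m inch '[-32.7,-9.5,0,0,0,0,-32.7,-9.5,0,0,0,0,-32.7,-9.5,0,0,0,0,-32.7,-9.5,0,0,0,0,-32.7,-9.5,0,0,0,0,-32.7,-9.5,0,0,0,0,0,0,25,0,0,0,0,0,25,0,0,0,0,0,0,0,0,0]'
python3 - <<'E'
from h import *
go(*tray(70,92.5),20.5,TA)
E
```

```text
time_s: 44.2
ee_pos: [603.8, -100.0, 73.7]
orientation: [[-0.12, 0.993, -0.006], [0.993, 0.12, 0.001], [0.002, -0.006, -1.0]]
contact_force: [-0.1, 0.4, -3.2]
gripper_width: 0.522
grip_force: 49.9
t 44.2 pos [ 603.8 -100.    73.7] tilt [-0.006  0.001 -1.   ] yang 0.121 w 0.522 F [-0.1  0.4 -3.2]
turn rz 0.008 then tool dx dy [-0.2 -0. ] dz 53.2
```

```bash
python3 -m inch '[0,0,20,0,0,0,0,0,15,0,0,0,0,0,10,0,0,0,0,0,4,0,0,0,0,0,3,0,0,0,0,0,2,0,0,0,0,0,0,0,0,0]'
python3 -m inch '[0,0,0,0,0,0,0,0,0,0,0,0,0,0,0,0,0,0]' 0.35
python3 -m inch '[0,0,-10,0,0,0,0,0,-25,0,0,0,0,0,-35,0,0,0,0,0,-35,0,0,0]'
python3 -m inch '[40,3,0,0,0,0,40,3,0,0,0,0,40,3,0,0,0,0,40,3,0,0,0,0,40,3,0,0,0,0,40,3,0,0,0,0,40,3,0,0,0,0]' 0.6
python3 -m inch '[0,0,0,0,0,-0.162,0,0,0,0,0,-0.162,0,0,0,0,0,-0.162,0,0,0,0,0,-0.162,0,0,0,0,0,-0.162,0,0,0,0,0,-0.162,0,0,0,0,0,-0.162,0,0,0,0,0,-0.162]'
python3 - <<'E'
from h import *
d=ctrl.read_camera('side');c=ctrl.read_camera('top')
go(632,292,16,1.571-.16)
print(np.round(fit([(d,white(d))],(632.5,292.5,-.16),110),3))
ims=[cv2.resize(d['pixels'][200:350,220:370,::-1],None,fx=2.8,fy=2.8,interpolation=2),cv2.resize(c['pixels'][190:310,320:445,::-1],None,fx=3,fy=3.5,interpolation=2)]
cv2.imwrite('pics/p5.png',np.hstack([i[:420] for i in ims]))
E
```

```text
time_s: 45.08
ee_pos: [605.8, -100.2, 22.9]
orientation: [[-0.121, 0.993, 0.0], [0.993, 0.121, -0.0], [-0.0, 0.0, -1.0]]
contact_force: [0.6, -0.4, -3.2]
gripper_width: 0.52
grip_force: 49.9
time_s: 45.45
ee_pos: [606.1, -100.2, 23.4]
orientation: [[-0.121, 0.993, 0.001], [0.993, 0.121, -0.0], [-0.0, 0.001, -1.0]]
contact_force: [-0.0, 0.4, -1.1]
gripper_width: 0.678
grip_force: 0.0
time_s: 45.95
ee_pos: [605.7, -100.1, 129.5]
orientation: [[-0.121, 0.993, 0.001], [0.993, 0.121, -0.0], [-0.0, 0.001, -1.0]]
contact_force: [0.2, -0.1, 0.1]
gripper_width: 0.675
grip_force: 0.0
time_s: 46.82
ee_pos: [592.8, 181.7, 128.7]
orientation: [[-0.121, 0.993, 0.001], [0.993, 0.121, 0.0], [0.0, 0.001, -1.0]]
contact_force: [-1.0, 0.3, -0.1]
gripper_width: 0.802
grip_force: 0.0
time_s: 47.82
ee_pos: [592.9, 180.4, 128.6]
orientation: [[-0.989, 0.148, 0.001], [0.148, 0.989, 0.0], [-0.001, 0.0, -1.0]]
contact_force: [0.7, 0.1, 0.3]
gripper_width: 0.797
grip_force: 0.0
t 47.9 pos [592.9 180.4 128.6] tilt [ 0.001  0.    -1.   ] yang 1.418 w 0.8 F [-0.9  0.4  0.5]
turn rz 0.007 then tool dx dy [-20.8 116.4] dz 112.6
[ 6.30813e+02  2.91324e+02 -1.62000e-01  8.30000e-02]
```

View pics/p5.png

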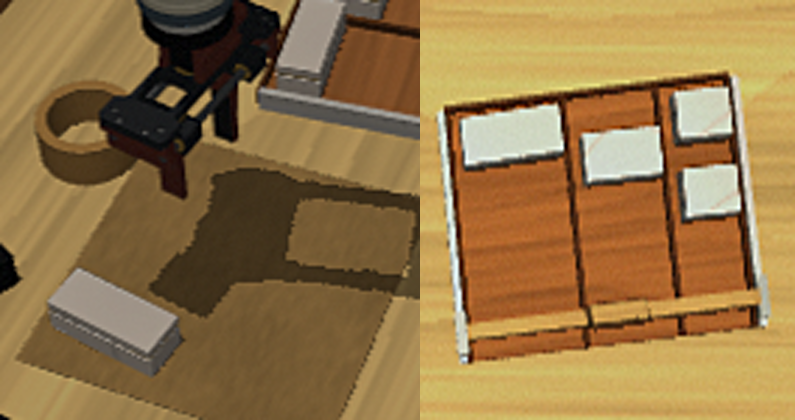

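The four placed boxes are crosswise and centred in their rows. One long box is left, at side-view (261,315), and it hasn't moved.

```bash
python3 -m inch '[-5.2,29.1,0,0,0,0.006,-5.2,29.1,0,0,0,0,-5.2,29.1,0,0,0,0,-5.2,29.1,0,0,0,0,0,0,30,0,0,0,0,0,25,0,0,0,0,0,0,0,0,0]'
python3 - <<'E'
from h import *
go(631.7,292.3,16,1.571-.16)
E
```

```text
time_s: 48.8
ee_pos: [630.3, 291.6, 70.0]
orientation: [[-0.987, 0.162, -0.005], [0.162, 0.987, -0.002], [0.004, -0.003, -1.0]]
contact_force: [-0.5, -0.1, 0.1]
gripper_width: 0.8
grip_force: 0.0
t 48.8 pos [630.3 291.6  70. ] tilt [-0.005 -0.002 -1.   ] yang 1.408 w 0.8 F [-0.5 -0.1  0.1]
turn rz -0.003 then tool dx dy [-1.3  0.9] dz 54.0
```

```bash
python3 -m inch '[0,0,25,0,0,0,0,0,16,0,0,0,0,0,10,0,0,0,0,0,5,0,0,0,0,0,0,0,0,0]'
python3 -m inch '[0,0,0,0,0,0,0,0,0,0,0,0,0,0,0,0,0,0,0,0,0,0,0,0,0,0,0,0,0,0]' -1 50
python3 -m inch '[0,0,-15,0,0,0,0,0,-25,0,0,0,0,0,-25,0,0,0,0,0,-25,0,0,0,0,0,-20,0,0,0]'
python3 -m inch '[0,0,0,0,0,0.162,0,0,0,0,0,0.162,0,0,0,0,0,0.162,0,0,0,0,0,0.162,0,0,0,0,0,0.162,0,0,0,0,0,0.162,0,0,0,0,0,0.162,0,0,0,0,0,0.162]'
python3 - <<'E'
from h import *
go(*tray(-3,92.5),20.5,TA)
E
```

```text
time_s: 49.42
ee_pos: [631.7, 292.0, 16.8]
orientation: [[-0.987, 0.159, 0.0], [0.159, 0.987, -0.0], [-0.0, -0.0, -1.0]]
contact_force: [-0.3, -0.2, 0.0]
gripper_width: 0.796
grip_force: 0.0
time_s: 50.05
ee_pos: [631.9, 292.2, 17.2]
orientation: [[-0.987, 0.159, 0.001], [0.159, 0.987, 0.0], [-0.001, 0.001, -1.0]]
contact_force: [-0.1, 1.5, 1.9]
gripper_width: 0.52
grip_force: 50.0
time_s: 50.68
ee_pos: [631.6, 291.9, 127.9]
orientation: [[-0.987, 0.159, 0.0], [0.159, 0.987, -0.0], [-0.0, -0.0, -1.0]]
contact_force: [-0.6, -0.5, -2.6]
gripper_width: 0.518
grip_force: 50.0
time_s: 51.68
ee_pos: [631.4, 291.8, 126.4]
orientation: [[-0.109, 0.994, -0.001], [0.994, 0.109, -0.001], [-0.0, -0.001, -1.0]]
contact_force: [0.3, 0.3, -3.4]
gripper_width: 0.524
grip_force: 49.9
t 51.7 pos [631.4 291.8 126.4] tilt [-0.001 -0.001 -1.   ] yang 0.11 w 0.524 F [ 0.3  0.3 -3.4]
turn rz -0.003 then tool dx dy [-386.4 -144.4] dz 105.9
```

```bash
python3 -m inch '[-38.6,-14.4,0,0,0,0,-38.6,-14.4,0,0,0,0,-38.6,-14.4,0,0,0,0,-38.6,-14.4,0,0,0,0,-38.6,-14.4,0,0,0,0,-38.6,-14.4,0,0,0,0,-38.6,-14.4,0,0,0,0,-38.6,-14.4,0,0,0,0,-38.6,-14.4,0,0,0,0,-38.6,-14.4,0,0,0,0]'
python3 -m inch '[0,0,25,0,0,0,0,0,25,0,0,0,0,0,0,0,0,0]'
python3 - <<'E'
from h import *
go(*tray(-3,92.5),20.5,TA)
E
```

```text
time_s: 52.92
ee_pos: [532.2, -109.2, 126.9]
orientation: [[-0.115, 0.993, -0.0], [0.993, 0.115, 0.0], [0.0, -0.0, -1.0]]
contact_force: [0.1, -0.2, -3.4]
gripper_width: 0.522
grip_force: 50.0
time_s: 53.3
ee_pos: [531.1, -107.7, 74.3]
orientation: [[-0.114, 0.993, -0.005], [0.993, 0.114, 0.001], [0.002, -0.005, -1.0]]
contact_force: [-0.1, 0.6, -2.8]
gripper_width: 0.524
grip_force: 50.0
t 53.3 pos [ 531.1 -107.7   74.3] tilt [-0.005  0.001 -1.   ] yang 0.115 w 0.524 F [-0.1  0.6 -2.8]
turn rz 0.002 then tool dx dy [-0.6  0.1] dz 53.8
```

```bash
python3 -m inch '[0,0,20,0,0,0,0,0,15,0,0,0,0,0,10,0,0,0,0,0,4,0,0,0,0,0,3,0,0,0,0,0,2,0,0,0,0,0,0,0,0,0]'
python3 -m inch '[0,0,0,0,0,0,0,0,0,0,0,0,0,0,0,0,0,0]' 0.35
python3 -m inch '[0,0,-10,0,0,0,0,0,-25,0,0,0,0,0,-35,0,0,0,0,0,-35,0,0,0]'
python3 -m inch '[40,0,0,0,0,0,40,0,0,0,0,0,40,0,0,0,0,0,40,0,0,0,0,0,40,0,0,0,0,0]' 0.6
python3 - <<'E'
from h import *
d=ctrl.read_camera('side');c=ctrl.read_camera('top')
go(437,-211,59,TA)
ims=[cv2.resize(d['pixels'][130:270,300:440,::-1],None,fx=3,fy=3,interpolation=2),cv2.resize(c['pixels'][190:310,320:445,::-1],None,fx=3,fy=3.5,interpolation=2)]
cv2.imwrite('pics/p6.png',np.hstack([i[:420] for i in ims]))
E
```

```text
time_s: 54.18
ee_pos: [533.1, -108.0, 22.9]
orientation: [[-0.115, 0.993, 0.0], [0.993, 0.115, -0.0], [-0.0, 0.0, -1.0]]
contact_force: [-0.7, -0.0, -4.1]
gripper_width: 0.52
grip_force: 50.0
time_s: 54.55
ee_pos: [533.3, -108.1, 23.3]
orientation: [[-0.115, 0.993, 0.001], [0.993, 0.115, -0.0], [-0.0, 0.001, -1.0]]
contact_force: [-0.2, -0.5, 0.0]
gripper_width: 0.675
grip_force: 0.0
time_s: 55.05
ee_pos: [532.9, -108.0, 129.5]
orientation: [[-0.115, 0.993, 0.001], [0.993, 0.115, -0.0], [-0.0, 0.001, -1.0]]
contact_force: [0.1, -0.1, -0.4]
gripper_width: 0.673
grip_force: 0.0
time_s: 55.68
ee_pos: [509.9, 92.0, 128.7]
orientation: [[-0.115, 0.993, 0.001], [0.993, 0.115, 0.0], [-0.0, 0.001, -1.0]]
contact_force: [0.3, 0.2, -0.1]
gripper_width: 0.799
grip_force: 0.0
t 55.8 pos [509.5  93.9 128.6] tilt [ 0.001  0.001 -1.   ] yang 0.119 w 0.798 F [-0.2 -0.3 -0.9]
turn rz 0.007 then tool dx dy [-294.8 -106.3] dz 69.6
```

View pics/p6.png

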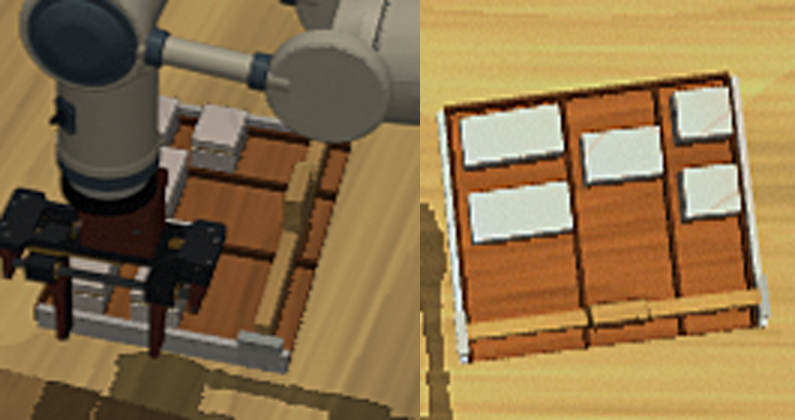

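All five boxes lie in their rows. Now back to the keeper's grip at about (437,-211).

```bash
python3 -m inch '[-36.9,-13.3,0,0,0,0,-36.9,-13.3,0,0,0,0,-36.9,-13.3,0,0,0,0,-36.9,-13.3,0,0,0,0,-36.9,-13.3,0,0,0,0,-36.9,-13.3,0,0,0,0,-36.9,-13.3,0,0,0,0,-36.9,-13.3,0,0,0,0,0,0,0,0,0,0]'
python3 -m inch '[0,0,25,0,0,0,0,0,20,0,0,0,0,0,15,0,0,0,0,0,8,0,0,0,0,0,0,0,0,0]'
python3 -m inch '[0,0,0,0,0,0,0,0,0,0,0,0,0,0,0,0,0,0,0,0,0,0,0,0,0,0,0,0,0,0,0,0,0,0,0,0,0,0,0,0,0,0]' -1 25
```

```text
time_s: 56.9
ee_pos: [437.2, -217.4, 128.2]
orientation: [[-0.11, 0.994, 0.0], [0.994, 0.11, -0.001], [-0.001, -0.0, -1.0]]
contact_force: [0.5, 0.8, 0.0]
gripper_width: 0.798
grip_force: 0.0
time_s: 57.52
ee_pos: [438.0, -214.4, 59.1]
orientation: [[-0.115, 0.993, -0.001], [0.993, 0.115, 0.0], [0.001, -0.001, -1.0]]
contact_force: [0.2, -0.0, 0.5]
gripper_width: 0.798
grip_force: 0.0
time_s: 58.4
ee_pos: [439.3, -214.6, 59.6]
orientation: [[-0.115, 0.993, 0.003], [0.993, 0.115, -0.0], [-0.0, 0.003, -1.0]]
contact_force: [6.9, 0.8, -2.1]
gripper_width: 0.202
grip_force: 25.0
```

```bash
python3 -m inch '[0,6,0,0,0,0,0,6,0,0,0,0,0,6,0,0,0,0,0,6,0,0,0,0,0,6,0,0,0,0,0,6,0,0,0,0,0,6,0,0,0,0,0,6,0,0,0,0,0,6,0,0,0,0,0,6,0,0,0,0]'
python3 -m inch '[0,3,0,0,0,0,0,3,0,0,0,0,0,2,0,0,0,0,0,0,0,0,0,0]'
```

```text
time_s: 59.65
ee_pos: [498.1, -207.8, 59.6]
orientation: [[-0.115, 0.993, -0.0], [0.993, 0.115, -0.0], [-0.0, -0.0, -1.0]]
contact_force: [-2.9, -0.4, 2.3]
gripper_width: 0.208
grip_force: 25.0
time_s: 60.15
ee_pos: [506.0, -206.9, 59.6]
orientation: [[-0.115, 0.993, 0.001], [0.993, 0.115, 0.0], [-0.0, 0.001, -1.0]]
contact_force: [-0.9, -0.6, 0.6]
gripper_width: 0.206
grip_force: 25.0
```

Travelled about 67 mm with no stop felt yet, so a few millimetres more.

```bash
python3 -m inch '[0,1.5,0,0,0,0,0,1.5,0,0,0,0,0,1.5,0,0,0,0,0,0,0,0,0,0]'
```

```text
time_s: 60.65
ee_pos: [506.9, -206.8, 59.5]
orientation: [[-0.114, 0.993, -0.008], [0.994, 0.114, 0.0], [0.001, -0.008, -1.0]]
contact_force: [-17.2, -0.8, 7.8]
gripper_width: 0.204
grip_force: 25.0
```

The force rises at the closed stop (17 N). Easing off, releasing and moving clear.

```bash
python3 -m inch '[0,-2.5,0,0,0,0,0,0,0,0,0,0]'
python3 -m inch '[0,0,0,0,0,0,0,0,0,0,0,0,0,0,0,0,0,0,0,0,0,0,0,0]' 0.6
python3 -m inch '[0,0,-15,0,0,0,0,0,-30,0,0,0,0,0,-30,0,0,0,0,0,-30,0,0,0,0,0,-20,0,0,0]'
python3 -m inch '[-30,-20,0,0,0,0,-40,-20,0,0,0,0,-40,-20,0,0,0,0,-40,-10,0,0,0,0,-40,0,0,0,0,0,-40,0,0,0,0,0,-40,0,0,0,0,0,0,0,0,0,0,0]'
python3 - <<'E'
from h import *
d=ctrl.read_camera('side');c=ctrl.read_camera('top')
ims=[cv2.resize(d['pixels'][130:270,300:440,::-1],None,fx=3,fy=3,interpolation=2),cv2.resize(c['pixels'][190:310,320:445,::-1],None,fx=3,fy=3.5,interpolation=2)]
cv2.imwrite('pics/p7.png',np.hstack([i[:420] for i in ims]))
E
```

```text
time_s: 60.9
ee_pos: [506.9, -206.8, 59.6]
orientation: [[-0.114, 0.993, -0.002], [0.993, 0.114, 0.0], [0.0, -0.002, -1.0]]
contact_force: [-5.1, -0.5, 3.6]
gripper_width: 0.204
grip_force: 25.0
time_s: 61.4
ee_pos: [507.8, -206.6, 59.6]
orientation: [[-0.115, 0.993, 0.0], [0.993, 0.115, 0.0], [0.0, 0.0, -1.0]]
contact_force: [-0.3, -0.1, -0.2]
gripper_width: 0.618
grip_force: 0.0
time_s: 62.02
ee_pos: [508.1, -206.9, 187.5]
orientation: [[-0.115, 0.993, 0.003], [0.993, 0.115, -0.001], [-0.002, 0.003, -1.0]]
contact_force: [-0.8, -0.9, 0.6]
gripper_width: 0.797
grip_force: 0.0
time_s: 63.02
ee_pos: [468.3, -484.9, 182.8]
orientation: [[-0.112, 0.994, -0.002], [0.994, 0.112, 0.002], [0.002, -0.002, -1.0]]
contact_force: [0.3, 0.2, -0.0]
gripper_width: 0.802
grip_force: 0.0
```

View pics/p7.png

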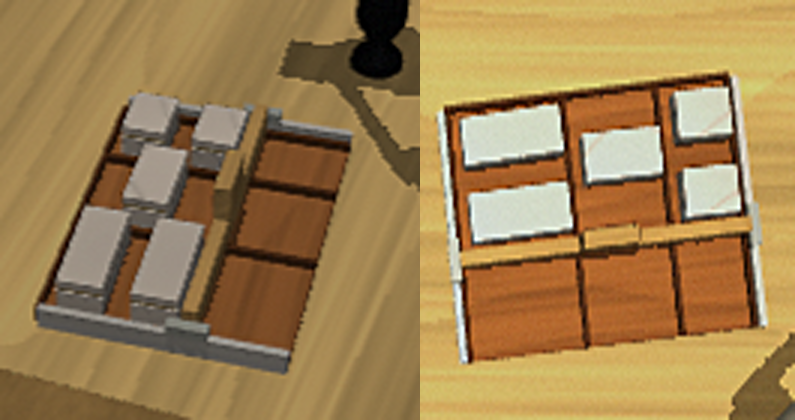

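The keeper is at its inner stop (68 mm of travel). All five boxes lie crosswise behind it, and the goblet is still standing.

```bash
python3 -c "
from workcell import ctrl
print(ctrl.finish_job())"
```

```text
the job is handed in; nothing more can be done
None
```

I opened the keeper, sorted all five boxes present (two short, one medium, two long) crosswise into their rows, closed the keeper to its inner stop and handed in the job at about 63 s; the judge's verdict was not shown.

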